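# Send the thali along the roller rail to the serving mark

### The arm

A 7-joint arm with a two-finger parallel gripper is mounted at the origin on the work surface. World frame = base frame: x ahead of the robot, y to its left, z up, the work surface at z = 0. Lengths are in m, angles in rad, forces in N, time in s.
With the tool pointing down it reaches from about 0.4 to 0.875 m from the base axis. Payload 19.3 kg.
Tool frame: the origin (TCP) lies on the centre line of the jaws, within the pads' length; the fingertips stand 14 mm ahead of it and the grasp point (between the pads) lies 5 mm behind it; z points along the fingers, y is the line along which they close (so a half turn about z gives the same grasp; the last joint's range is limited). The gripper opens to 85 mm and grips with 20 to 120 N. Pads are 22 mm wide; open, the fingers measure 114 mm over their backs; the gripper's body (76 mm by 85 mm) begins 54 mm behind the grasp point. The pads swing forward as they close: fully open they stand 13 mm farther back than shut.
Start: joints at [1.249, 0.521, -0.036, 1.599, 0.021, 1.021, -0.113], TCP at [0.156, -0.605, 0.245] pointing down, gripper open.
Joint ranges: [-2.91, 2.91], [-0.3, 2.13], [-1.5, 1.42], [0.17, 2.43], [-1.26, 4.41], [0.16, 1.93], [-2.52, 2.52]. Speed limits (rad/s): [1.89, 1.89, 2.39, 2.39, 3.01, 3.01, 3.01].

### API

Orientations are given as [roll, pitch, yaw] about the fixed x, y, z axes, in that order (R = Rz(yaw) Ry(pitch) Rx(roll)).
In Python, from workcell import bot, grab_frame, regions_of gives the robot as it stands. The module is installed in compiled form; this text tells all that it offers.
- The arm moves only by the tool play_rows, never from a script. Its argument "plan" is a list of rows, each a list of 3 entries, a list of its own where there are three numbers: the shift along the tool's x, y, z in units of 2.5 cm (1.0 is 2.5 cm), then the turn, a rotation vector about the tool's x, y, z in units of 0.15 rad (1.0 is 0.15 rad), then the closure, from -1 (fully open) to 1 (shut). In form: [[[tx, ty, tz], [rx, ry, rz], jaw], ...]. A call has 1 to 20 rows; each row shifts and turns the commanded pose from where the row before left it, along the tool's axes as they then stand; what a row does not reach is not made up. A row lasts 1/8 s, in which the tool goes at most 62.5 mm and 10.7 degrees, less where a joint would pass 70% of its speed; a pose out of reach is approached as far as the arm can. A call with a number of a shift or a turn outside -1 to 1 is refused whole. A call with a gripper value outside its range is refused whole. The fingers move at their own pace and stop on an object; "newtons" is the grip in N (left out, the last holds). Time passes only in rows, so rows that do not move let the fingers close. It gives the time, the measured TCP pose, the force, the opening and the grip force at its end, in the units of the state.
- bot.observe(): the state, without advancing time (a new reading comes with each control period).
- grab_frame(name): name is "scene" or "top" or "wrist"; returns a dict with "pixels" (420x560x3 uint8, red, green, blue), "depth" (420x560 float32, m along the optical axis (not along the pixel's ray), 0 where there is no reading), "camera_matrix" (3x3 intrinsics, pixels), "R" (3x3) and "t" (3): a world point X has camera coordinates R X + t. Camera axes: x right, y down, z forward; pixel columns grow to the right and rows downward; lengths in m; the calibration is good to about 2 mm. A picture is of the moment at which its call begins.
- bot.job_done(): hands the job in; it is judged then, once.
Trained networks look in the newest picture that a camera, given by its name, has taken for a name from the list of things; names that differ only in an ending like _2 or _b are one class to them, and where a whole thing is asked for, a point or a joint stands for the part that bears it (a point fixed in the world has none). Each returns a list of dicts, best first, with "p" (0 to 1); they miss things now and then, are a little off and sometimes report something else, mostly with a low value. They report only what shows in the picture. A call takes as long as a camera call. They do not tell look-alikes from the thing itself.
- regions_of(thing, camera): "mask" (420x560 bool, what is visible of it) and "box" ([left, top, right, bottom] in pixels, round what is visible of it).
The state is a dict: "clock": time; "qpos": joint angles; "qd": joint speeds; "joint_efforts": joint torques, N m; "position": TCP position; "tool_rot": TCP orientation; "force": force on the tool from outside, world axes, zero at the start; "moment": the same for the moment, N m; "grip_width": finger opening in m; "finger_force": force on a finger pad.
Only numpy, scipy, OpenCV 4.12 (cv2) and the standard library are available. Lean on these libraries where they do the work, as an engineer would, in place of code of your own. Each camera call takes 0.05 s, during which the arm holds its last target. There are 200 camera calls.

### The job

Take the loaded thali carriage along its rail to the serving mark, moving it only by its wooden handle, which slides on the tray between two spring buffers: get it rolling towards the stop, brake it so that it comes to rest with the tray's pointer at the mark and never strikes the stop, then let go. Do not touch the tray, the thali or the katori, keep the katori and thali where they are on the tray, and leave the rest of the ledge alone.

Things in the scene. Friction and masses are not known exactly. Their poses are not given: they have to be found in the camera images.
- rails: Fixed steel rail bed on the ledge, two 16 mm round rails 170 mm apart and 780 mm long, tops 32 mm above the ledge. Origin on the ledge between the rails; its y axis runs along the rails towards the stop, its x axis away from the robot, z up. It is turned differently each time.
- carriage (a joint): Travel of the carriage along the rails (m): 0 at the start, growing towards the stop (rails' +y). It rolls on ball bearings: rolling drag about 0.04 N plus 0.15 N per m/s, so it hardly slows by itself. Rolling mass with tray and load nominally 4.9 kg (the real one may be 25 % less or 30 % more).
- tray (a point): Stainless tray of the carriage, 260 mm along the rails by 270 mm across, deck top 66 mm above the ledge, end lips to 78 mm. Axes as the rails'. This point lies at ledge height under the tray's middle (midway along its length, midway between the rails).
- pointer (a point): Tip of the tray's pointer fin, a 6 mm thick upright steel fin at the middle of the tray's far side (155 mm from the tray's origin along its x), 66 mm above the ledge.
- stop: Fixed steel cross block clamped over the rails, rubber buffer facing the tray; an arm on its far side runs back to the mark fin. Axes as the rails'. Origin at ledge height where the tray's origin is when the pointer is exactly at the mark; the buffer face lies 160 mm along y from it, 30 mm ahead of the tray's leading end then. It stands elsewhere along the rails each time.
- mark (a point): Tip of the mark fin, a 6 mm thick upright steel fin fixed to the stop's arm beside the rails on the far side; the pointer is at the mark when the two fins stand in one line across the rails (a gap of 6 mm stays between them). Same height as the pointer, 66 mm.
- handle (a joint): Slide of the handle along its rod, relative to the tray (m): 0 at the middle, positive towards the stop. Within 40 mm of the middle either way it slides freely and does not push the carriage (drag 0.1 N per m/s). Beyond, it presses a spring buffer at 20 N/m (springy, hardly damped): front buffer drives the carriage forward, rear one brakes it. Hard limits -0.08 and +0.08.
- grip (a point): Grip point on the wooden handle: an upright square post 24 x 24 mm, sides square to the rails, 103 to 153 mm above the ledge, on the tray's near side (115 mm from its middle towards the robot). The point is on its middle line, 130 mm up. 0.15 kg. Buffer plates beside its foot reach only 103 mm; nothing else on the tray reaches above 112 mm (katori rim; rod lugs 106 mm).
- thali: Round steel plate, 210 mm diameter, 22 mm high, loose on the tray's deck, its centre 20 mm beyond the tray's origin. 0.3 kg. Origin under its centre.
- katori: Empty steel bowl, 72 mm diameter, 40 mm high, standing loose in the thali. 0.09 kg. Origin under its centre.
- casserole: Green plastic casserole, closed, 210 mm diameter, 124 mm high, bystander at the left end of the ledge. Origin under its centre.
- belan: Wooden rolling pin, 400 mm long, 48 mm thick, bystander lying on the ledge. Origin under its middle.
- chakla: Round wooden rolling board, 230 mm diameter, 25 mm high, bystander at the right.
- chimta: Steel tongs, about 250 mm long, bystander lying on the ledge.
There are look-alikes about, which are no part of the job. What is shaped like the katori but blue or green is not meant.

How it is judged:
By the outcome, as a careful person would: the job done as asked, in the order asked, and still so for the second after the job is handed in, with the robot touching nothing.
It also fails if it takes over 42 s, if anything falls off the work surface, if the arm or the gripper's body presses on something with over 40 N, if the wrist force passes 120 N, or if a joint passes its speed limit or range.

## Working session

There is one attempt and no reset: what is moved stays moved. The work goes in short steps, Python scripts to look and compute and a tool call to move; the robot and the scene stay as the last step left them, time stands still between calls to the robot, and variables do not carry over. Pictures are saved under pics/ and viewed, at most 10 in all, crops included, and the job is handed in when it is done.

Besides the shell and the picture viewer there is one more tool, called after "Request:" by a JSON object that holds its "method" and its "body". play_rows: Moves the arm, as the interface text tells. Its arguments: {"type":"object","properties":{"plan":{"type":"array"},"newtons":{"type":"number"}},"required":["plan"]}

```bash
mkdir -p pics
cat > h.py <<'E'
import numpy as np, cv2
from workcell import bot, grab_frame, regions_of
def save(f,n,box=None,s=1):
    im=f['pixels'][...,::-1]
    if box: l,t,r,b=box; im=im[t:b,l:r]
    cv2.imwrite('pics/'+n,cv2.resize(im,None,fx=s,fy=s,interpolation=cv2.INTER_CUBIC))
def pts(f,mask=None):
    d=f['depth']; v,u=np.nonzero((d>0)&(mask if mask is not None else True))
    z=d[v,u]; K=f['camera_matrix']
    c=np.stack([(u-K[0,2])/K[0,0]*z,(v-K[1,2])/K[1,1]*z,z],1)
    return (c-f['t'])@f['R'],u,v
E
python3 - <<'E'
from h import *
s=bot.observe(); print(s['clock'],s['position'],s['tool_rot'],s['force'])
fs={}
for c in ['scene','top']:
    f=grab_frame(c); save(f,c+'1.png'); fs[c]=f
    print(c,'campos',-f['R'].T@f['t'])
    for th in ['grip','handle','pointer','mark','tray','stop','katori','thali','rails']:
        try:
            for r in regions_of(th,c)[:3]:
                P,_,_=pts(f,r['mask'])
                print(c,th,round(r['p'],2),r['box'],r['mask'].sum(),np.median(P,0).round(3) if len(P) else '', P.min(0).round(3) if len(P) else '',P.max(0).round(3) if len(P) else '')
        except Exception as e: print(th,e)
E
```

```text
0.0 [ 0.15560239 -0.60500414  0.24473919] [-3.14049443e+00  8.88689080e-05  2.51817167e-01] [0.02765897 0.79729119 0.30455714]
scene campos [ 1.38816471 -0.41764106  1.47047915]
scene grip 0.63 [208.5, 194.3, 219.9, 215.7] 172 [ 0.474 -0.197  0.122] [ 0.368 -0.212 -0.007] [ 0.481 -0.158  0.159]
scene grip 0.44 [395.6, 123.0, 452.0, 187.3] 2962 [0.569 0.559 0.114] [ 0.361  0.479 -0.126] [0.665 0.854 0.132]
scene grip 0.38 [70.1, 245.7, 149.7, 315.1] 4059 [ 0.536 -0.582  0.024] [ 0.393 -0.704 -0.013] [ 0.647 -0.467  0.035]
scene handle 0.61 [210.1, 193.0, 219.3, 212.0] 172 [ 0.474 -0.195  0.122] [ 0.387 -0.212 -0.007] [ 0.481 -0.158  0.159]
scene handle 0.52 [175.4, 191.1, 281.8, 285.3] 3110 [ 0.543 -0.208  0.068] [ 0.346 -0.328 -0.007] [ 0.737 -0.046  0.159]
scene pointer 0.85 [174.2, 189.4, 281.4, 287.0] 3192 [ 0.555 -0.206  0.068] [ 0.368 -0.328 -0.007] [ 0.726 -0.042  0.159]
scene pointer 0.57 [199.3, 210.9, 261.7, 269.5] 2495 [ 0.606 -0.2    0.076] [ 0.493 -0.299  0.058] [ 0.703 -0.095  0.096]
scene mark 0.78 [332.7, 162.0, 387.3, 255.5] 1382 [0.68  0.28  0.058] [ 0.451  0.104 -0.
[... 1586 characters left out ...]
8]
top katori 0.76 [334.1, 153.0, 351.1, 170.1] 208 [ 0.791 -0.265  0.014] [ 0.756 -0.293 -0.002] [ 0.817 -0.231  0.046]
top katori 0.55 [297.5, 256.8, 313.3, 278.2] 239 [ 0.356 -0.116  0.015] [ 0.325 -0.147 -0.003] [ 0.39  -0.085  0.044]
top katori 0.51 [318.5, 196.0, 335.1, 214.4] 254 [ 0.593 -0.198  0.086] [ 0.557 -0.228  0.061] [ 0.621 -0.16   0.114]
top thali 0.95 [299.2, 176.5, 352.9, 230.8] 2033 [ 0.6   -0.2    0.076] [ 0.494 -0.299  0.059] [ 0.7   -0.094  0.101]
top rails 0.71 [173.7, 172.2, 377.9, 246.3] 4633 [ 0.529 -0.111  0.056] [ 0.437 -0.411 -0.01 ] [0.729 0.388 0.159]
top rails 0.47 [85.2, 181.6, 152.2, 247.2] 2869 [0.532 0.576 0.117] [ 0.415  0.48  -0.005] [0.659 0.735 0.131]
```

View pics/scene1.png

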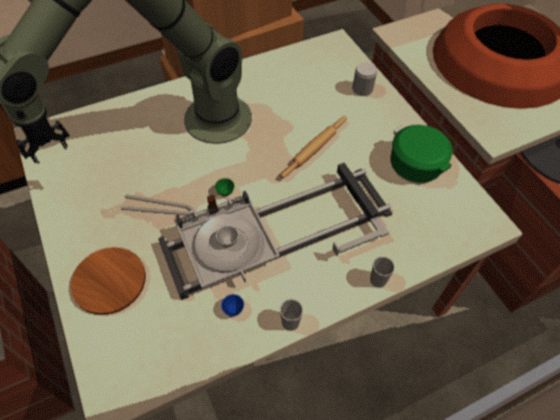

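View pics/top1.png

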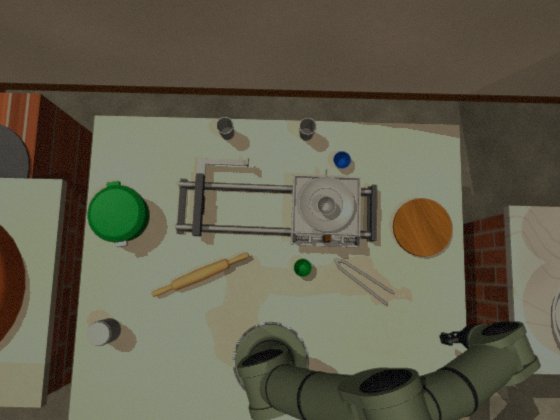

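The katori is the steel bowl on the tray (top image ~(327,205)). The look-alikes are the green bowl (303,267), the blue one (342,160) and grey cups (226,128) and (307,129). The handle is the brown post at (327,238) top and (212,203) scene, and the chakla and belan are the other wooden things. The mark fin is at the arm's end, ~(247,162) top. Next I'll measure the geometry.

Run:
```python
from h import *
f=grab_frame('top'); P,u,v=pts(f)
save(f,'crop.png',(170,140,390,260),3.6)
im=f['pixels'].astype(int)
# rails: points z .022-.04 between tray and stop
m=(P[:,2]>.02)&(P[:,2]<.045)&(P[:,1]>-.03)&(P[:,1]<.22)&(P[:,0]>.4)&(P[:,0]<.72)
Q=P[m]
for lo,hi in [(.4,.55),(.55,.72)]:
    q=Q[(Q[:,0]>lo)&(Q[:,0]<hi)]; 
    for _ in range(4):
        c=np.polyfit(q[:,1],q[:,0],1); r=q[:,0]-np.polyval(c,q[:,1]); q=q[abs(r)<max(.012,2*r.std())*1]
    print('rail x=a*y+b',c,len(q),r.std())
# tray deck
d=(P[:,2]>.056)&(P[:,2]<.1)&(P[:,1]>-.36)&(P[:,1]<-.03)&(P[:,0]>.42)&(P[:,0]<.76)
r=cv2.minAreaRect(P[d][:,:2].astype(np.float32)); print('tray',r)
for th in ['thali','stop']:
    q=pts(f,regions_of(th,'top')[0]['mask'])[0]; q=q[q[:,2]>.05]
    print(th,cv2.minAreaRect(q[:,:2].astype(np.float32)),np.median(q,0))
h=(P[:,2]>.135)&(P[:,2]<.17)&(P[:,1]>-.35)&(P[:,1]<-.05)&(P[:,0]<.53)&(P[:,0]>.4)
print('post top',P[h].mean(0),len(P[h]),P[h].min(0),P[h].max(0))
```

```text
rail x=a*y+b [0.01332718 0.49473248] 270 0.004741564707315818
rail x=a*y+b [0.01725074 0.66415046] 267 0.0049209672060093685
tray ((0.5878359079360962, -0.19751344621181488), (0.2616468369960785, 0.30142921209335327), 89.25276184082031)
thali ((0.5974136590957642, -0.19633664190769196), (0.20368731021881104, 0.20370598137378693), 79.7336654663086) [ 0.60076965 -0.1980497   0.07562801]
stop ((0.6152645945549011, 0.2110651433467865), (0.19876903295516968, 0.30818286538124084), 87.42755889892578) [0.6140709  0.28615008 0.07382127]
post top [ 0.46242949 -0.19296306  0.15174213] 46 [ 0.45202174 -0.20422152  0.14258273] [ 0.474247   -0.18218411  0.16039829]
```

View pics/crop.png

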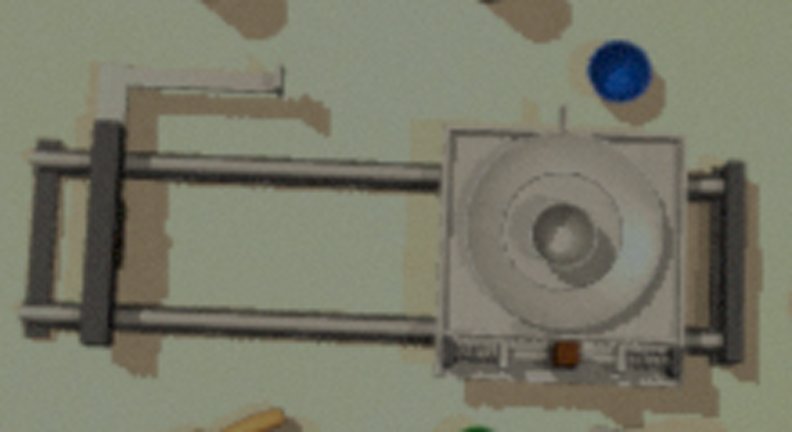

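```bash
cat >> h.py <<'E'
def atz(f,u,v,z):
    K=f['camera_matrix']; d=f['R'].T@np.array([(u-K[0,2])/K[0,0],(v-K[1,2])/K[1,1],1]); o=-f['R'].T@f['t']
    return o+d*(z-o[2])/d[2]
E
python3 - <<'E'
from h import *
f=grab_frame('top'); print(f['R'].round(4),f['camera_matrix'])
c=lambda x,y,z:atz(f,170+x/3.6-.5+.5/3.6,140+y/3.6-.5+.5/3.6,z)
for n,x,y,z in [('farrailR',440,177,.03),('farrailL',130,164,.03),('farrailLL',35,157,.03),('nearR',435,329,.03),('nearL',110,318,.03),('nearLL',25,312,.03),('ptip',562,106,.066),('mtip',282,95,.066),('mbase',282,67,.066),('post',567,353,.153),('trayTL',445,131,.075),('trayTR',684,139,.075),('buf near',113,340,.08),('buf far',124,122,.08)]:
    print(n,c(x,y,z).round(4))
# rail ridge: dedicated subpixel centroid of brightness per column
g=f['pixels'].astype(float).mean(2)
for lo,hi in [(178,196),(222,238)]:
    cols=list(range(208,290,1)); pts_=[]
    for u in cols:
        col=g[lo:hi,u]; e=np.gradient(col); top=np.argmin(e); bot_=np.argmax(e)
        pts_.append((u,lo+top,lo+bot_))
    a=np.array(pts_); 
    for k in (1,2):
        W=np.array([atz(f,r[0],r[k],.03) for r in a]); 
        q=W
        for _ in range(5):
            p=np.polyfit(q[:,1],q[:,0],1); rr=q[:,0]-np.polyval(p,q[:,1]); q=q[abs(rr)<max(.004,2*rr.std())]
        print(lo,k,p.round(4),len(q),rr.std().round(4))
E
```

```text
[[ 2.530e-02 -9.997e-01  3.500e-03]
 [-9.906e-01 -2.560e-02 -1.343e-01]
 [ 1.343e-01 -1.000e-04 -9.909e-01]] [[423.52041586   0.         276.34645346]
 [  0.         423.52041586 214.61525236]
 [  0.           0.           1.        ]]
farrailR [ 0.6601 -0.0678  0.03  ]
farrailL [0.6657 0.2716 0.03  ]
farrailLL [0.6708 0.3759 0.03  ]
nearR [ 0.4931 -0.0658  0.03  ]
nearL [0.496  0.2851 0.03  ]
nearLL [0.5002 0.3771 0.03  ]
ptip [ 0.7341 -0.1962  0.066 ]
mtip [0.7383 0.1055 0.066 ]
mbase [0.7693 0.1066 0.066 ]
post [ 0.4605 -0.1935  0.153 ]
trayTL [ 0.7012 -0.0705  0.075 ]
trayTR [ 0.6992 -0.3258  0.075 ]
buf near [0.4681 0.2718 0.08  ]
buf far [0.7009 0.2716 0.08  ]
178 1 [0.0099 0.6585] 82 0.0014
178 2 [0.0198 0.6426] 82 0.0015
222 1 [0.0144 0.4888] 64 0.0013
222 2 [0.0162 0.4758] 77 0.0013
```

Request:
{"method": "play_rows", "body": {"plan": [[[0,0,0],[0,0,0.89],-1],[[0,0,0],[0,0,0.89],-1],[[0.7,-0.98,0],[0,0,0],-1],[[0.7,-0.98,0],[0,0,0],-1],[[0.7,-0.98,0],[0,0,0],-1],[[0.7,-0.98,0],[0,0,0],-1],[[0.7,-0.98,0],[0,0,0],-1],[[0.7,-0.98,0],[0,0,0],-1],[[0.7,-0.98,0],[0,0,0],-1],[[0.7,-0.98,0],[0,0,0],-1],[[0.7,-0.98,0],[0,0,0],-1],[[0.7,-0.98,0],[0,0,0],-1],[[0.7,-0.98,0],[0,0,0],-1],[[0.7,-0.98,0],[0,0,0],-1],[[0.7,-0.98,0],[0,0,0],-1],[[0.7,-0.98,0],[0,0,0],-1],[[0.7,-0.98,0],[0,0,0],-1],[[0.7,-0.98,0],[0,0,0],-1],[[0,0,0],[0,0,0],-1]]}}

```text
clock: 3.58
position: [0.4428, -0.2159, 0.2453]
tool_rot: [-3.141, -0.001, -0.012]
force: [0.2, -0.6, -0.9]
grip_width: 0.0855
finger_force: 0.0
```

Check with the wrist camera and measure the post from close by.

Run:
```python
from h import *
f=grab_frame('wrist'); save(f,'w1.png'); print(-f['R'].T@f['t'])
P,u,v=pts(f)
h=(P[:,2]>.14)&(P[:,2]<.165)&(P[:,1]>-.26)&(P[:,1]<-.12)&(P[:,0]<.52)&(P[:,0]>.42)
print(len(P[h]))
if h.sum(): print(P[h].mean(0),cv2.minAreaRect(P[h][:,:2].astype(np.float32)),u[h].min(),u[h].max(),v[h].min(),v[h].max())
s=bot.observe();print(s['position'],s['tool_rot'])
```

```text
[ 0.5183547  -0.21580177  0.37402574]
1489
[ 0.46421355 -0.19385729  0.15197649] ((0.46299898624420166, -0.1934010237455368), (0.024077285081148148, 0.023599741980433464), 89.24237823486328) 224 262 171 210
[ 0.44191053 -0.21715086  0.24531651] [-3.14159045e+00 -6.49281072e-05 -1.37164824e-02]
```

View pics/w1.png

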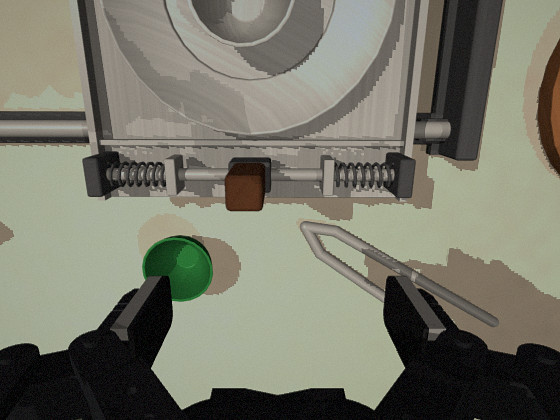

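The wrist picture shows the brown post at (245,187), between the two buffer plates at (172,175) and (328,175). Nothing stands within the finger path at post height.

Request:
{"method": "play_rows", "body": {"plan": [[[0.83,-0.94,0],[0,0,0],-1],[[0,0,0.9],[0,0,0],-1],[[0,0,0.9],[0,0,0],-1],[[0,0,0.9],[0,0,0],-1],[[0,0,0.9],[0,0,0],-1],[[0,0,0.5],[0,0,0],-1],[[0,0,0.4],[0,0,0],-1],[[0,0,0],[0,0,0],-1]]}}

```text
clock: 4.62
position: [0.4625, -0.1946, 0.1326]
tool_rot: [-3.142, 0.001, -0.015]
force: [-0.5, 0.2, -0.2]
grip_width: 0.0855
finger_force: 0.0
```

Request:
{"method": "play_rows", "body": {"plan": [[[0,0,0],[0,0,0],0.2],[[0,0,0],[0,0,0],0.5],[[0,0,0],[0,0,0],0.8],[[0,0,0],[0,0,0],1],[[0,0,0],[0,0,0],1],[[0,0,0],[0,0,0],1]], "newtons": 25}}

```text
clock: 5.38
position: [0.4629, -0.1945, 0.1331]
tool_rot: [3.141, -0.0, -0.015]
force: [-1.5, -0.5, 6.2]
grip_width: 0.0241
finger_force: 30.4
```

Run:
```python
from h import *
w=grab_frame('wrist'); f=grab_frame('top')
np.savez('ref.npz',w=w['pixels'],f=f['pixels'],wR=w['R'],wt=w['t'],p=bot.observe()['position'],d=w['depth'])
a=w['pixels'][...,::-1]; b=cv2.resize(f['pixels'][130:270,160:400,::-1],None,fx=3,fy=3)
a=cv2.resize(a[:420],(240,180)) if 0 else cv2.resize(a,(320,240))
c=np.zeros((600,720,3),np.uint8); c[:420]=b[:420,:720]; c[420:600,:240]=cv2.resize(a,(240,180)); cv2.imwrite('pics/c2.png',c)
print(f['R'][0],w['R'],w['t'])
```

```text
[ 0.02534262 -0.9996726   0.00352831] [[-1.42017259e-02 -9.99898941e-01  6.47421772e-04]
 [-9.55846437e-01  1.37661071e-02  2.93544005e-01]
 [-2.93523252e-01  3.54999572e-03 -9.55945343e-01]] [-0.18709464  0.44053978  0.40895661]
```

View pics/c2.png

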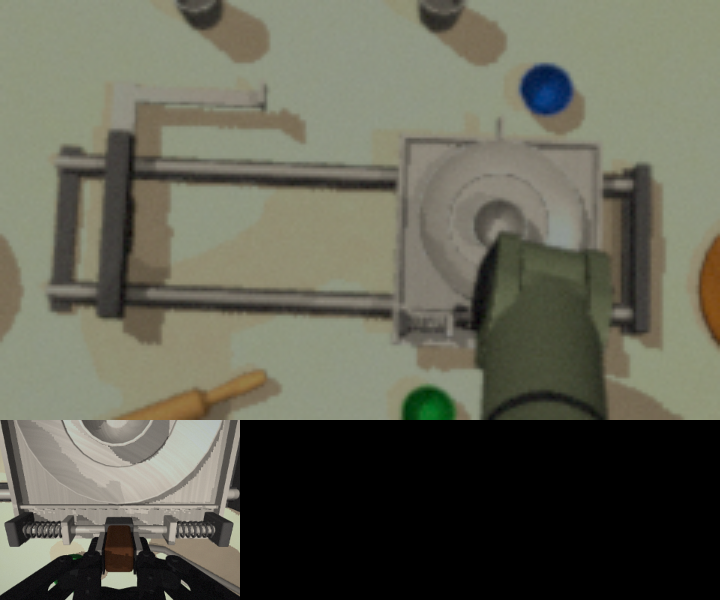

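```bash
cat > sim.py <<'E'
import numpy as np
def sim(units,m,s=0.,v=0.,h=0.,lag=.06,hc=None):
    """units: forward hand steps (2.5cm) per row; returns trace (t,h,s,v,rel) at row ends"""
    hc=h if hc is None else hc; out=[];dt=.001
    for un in units:
        h0=hc; 
        for i in range(125):
            hc=h0+un*.025*(i+1)/125
            h+=(hc-h)*dt/lag; r=h-s; F=20*(r-np.clip(r,-.04,.04))
            F-= (.04*np.sign(v)+.15*v) if abs(v)>1e-4 else np.clip(F,-.04,.04)
            v+=F/m*dt; s+=v*dt
        out.append((h,s,v,h-s))
    return np.array(out)
E
cat >> h.py <<'E'
def meas():
    """rel, s, hand travel from the wrist picture"""
    st=bot.observe(); w=grab_frame('wrist'); z=np.load('ref.npz')
    g=cv2.cvtColor(w['pixels'],cv2.COLOR_RGB2GRAY); g0=cv2.cvtColor(z['w'],cv2.COLOR_RGB2GRAY)
    fx=w['camera_matrix'][0,0]; res=[]
    for l,r in [(12,58),(505,551)]:
        T=g0[225:280,l:r]; M=cv2.matchTemplate(g[219:286],T,cv2.TM_CCOEFF_NORMED)
        _,p,_,(x,y)=cv2.minMaxLoc(M); dx=0
        if 0<x<M.shape[1]-1:
            a,b,c=M[y,x-1],M[y,x],M[y,x+1]; dx=.5*(a-c)/(a-2*b+c)
        d=np.median(z['d'][240:262,l+8:r-8]); res.append((p,(x+dx-l)/fx*d))
    p,rel=max(res); hand=float((st['position']-z['p'])@np.array([.015,1,0]))
    return dict(t=round(st['clock'],3),hand=round(hand,4),drel=round(rel,4),s=round(hand-rel,4),p=round(float(p),3),both=[(round(float(a),2),round(float(b),4)) for a,b in res])
E
python3 - <<'E'
from h import *; from sim import sim
print(meas()); 
z=np.load('ref.npz');print(z['d'][252,[30,35,525,530]],z['p'])
st=bot.observe();print(st['force'],st['position'])
for m in (3.7,4.9,6.4):
    print(m);print(sim([.8,.8,.8,.3,.3,.3,.3],m).round(4)[[2,4,6]])
E
```

```text
{'t': 5.475, 'hand': 0.0, 'drel': np.float64(0.0), 's': np.float64(-0.0), 'p': 0.998, 'both': [(1.0, -0.0), (1.0, 0.0)]}
[0.16839285 0.16848242 0.1685395  0.16859521] [ 0.46284656 -0.19453937  0.13309128]
[-1.36298495  0.35732425  7.20536464] [ 0.46286595 -0.19451934  0.13309319]
3.7
[[0.0506 0.     0.0013 0.0506]
 [0.0714 0.0032 0.0276 0.0682]
 [0.0865 0.0148 0.066  0.0716]]
4.9
[[0.0506 0.     0.001  0.0506]
 [0.0714 0.0024 0.0211 0.0689]
 [0.0865 0.0115 0.0522 0.075 ]]
6.4
[[0.0506 0.     0.0007 0.0506]
 [0.0714 0.0019 0.0163 0.0695]
 [0.0865 0.0089 0.0412 0.0775]]
```

Request:
{"method": "play_rows", "body": {"plan": [[[0,-0.8,0],[0,0,0],1],[[0,-0.8,0],[0,0,0],1],[[0,-0.75,0],[0,0,0],1],[[0,-0.2,0],[0,0,0],1],[[0,-0.2,0],[0,0,0],1],[[0,-0.25,0],[0,0,0],1]]}}

```text
clock: 6.28
position: [0.464, -0.1194, 0.1331]
tool_rot: [3.141, -0.0, -0.015]
force: [-0.9, -1.4, 6.8]
grip_width: 0.0237
finger_force: 30.5
```

Run:
```python
from h import *; from sim import sim
print(meas()); print(meas())
print(bot.observe()['force'],bot.observe()['position'])
for m in (3.7,4.9,6.4):
    print(m);print(sim([.8,.8,.75,.2,.2,.25,0,0],m).round(4)[[5,6]])
```

```text
{'t': 6.275, 'hand': 0.0752, 'drel': np.float64(0.0665), 's': np.float64(0.0086), 'p': 0.744, 'both': [(0.74, 0.0665), (0.67, -0.1043)]}
{'t': 6.325, 'hand': 0.076, 'drel': np.float64(0.066), 's': np.float64(0.01), 'p': 0.752, 'both': [(0.75, 0.066), (0.66, -0.1043)]}
[-1.37881463 -1.18927252  6.37242485] [ 0.46400942 -0.11891624  0.13306717]
3.7
[[0.0721 0.0067 0.039  0.0654]
 [0.0746 0.0126 0.0538 0.0621]]
4.9
[[0.0721 0.0052 0.0303 0.0669]
 [0.0746 0.0098 0.0426 0.0649]]
6.4
[[0.0721 0.004  0.0237 0.0681]
 [0.0746 0.0076 0.0338 0.067 ]]
```

Request:
{"method": "play_rows", "body": {"plan": [[[0,-0.25,0],[0,0,0],1],[[0,-0.25,0],[0,0,0],1],[[0,-0.3,0],[0,0,0],1],[[0,-0.3,0],[0,0,0],1]]}}

```text
clock: 6.88
position: [0.4644, -0.0918, 0.1331]
tool_rot: [3.141, -0.0, -0.015]
force: [-1.0, -0.7, 5.5]
grip_width: 0.0237
finger_force: 30.5
```

Run:
```python
from h import *; from sim import sim
w=grab_frame('wrist'); 
print(meas()); save(w,'w3.png')
for m in (3.7,4.9,6.4):
    print(m);print(sim([.8,.8,.75,.2,.2,.25,0*.1]+[.25,.25,.3,.3,0],m,lag=.02).round(4)[[5,10,11]])
```

```text
{'t': 6.925, 'hand': 0.1037, 'drel': np.float64(0.0584), 's': np.float64(0.0453), 'p': 0.803, 'both': [(0.8, 0.0584), (0.66, -0.1044)]}
3.7
[[0.0741 0.0087 0.0447 0.0654]
 [0.1014 0.0536 0.0897 0.0477]
 [0.1025 0.065  0.0902 0.0375]]
4.9
[[0.0741 0.0067 0.0349 0.0674]
 [0.1014 0.0449 0.0833 0.0564]
 [0.1025 0.0557 0.0881 0.0468]]
6.4
[[0.0741 0.0052 0.0274 0.0689]
 [0.1014 0.037  0.0735 0.0643]
 [0.1025 0.0467 0.0805 0.0558]]
```

View pics/w3.png

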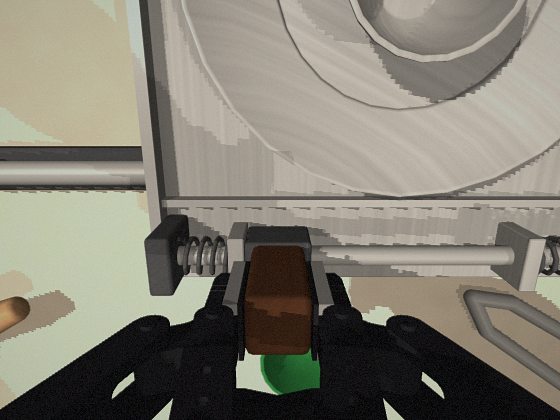

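The wrist picture shows the front lug at (165,255), as the tracker has it, with the post pressing the front buffer plate at (237,255). The carriage is rolling, so I'll let it coast.

Request:
{"method": "play_rows", "body": {"plan": [[[0,0,0],[0,0,0],1],[[0,0,0],[0,0,0],1],[[0,0,0],[0,0,0],1],[[0,-0.1,0],[0,0,0],1],[[0,-0.3,0],[0,0,0],1],[[0,-0.4,0],[0,0,0],1]]}}

```text
clock: 7.72
position: [0.4648, -0.0719, 0.1331]
tool_rot: [3.141, -0.0, -0.016]
force: [-1.5, -0.2, 6.7]
grip_width: 0.0239
finger_force: 30.5
```

Run:
```python
from h import *
for _ in range(3): print(meas())
```

```text
{'t': 7.725, 'hand': 0.1227, 'drel': np.float64(0.0117), 's': np.float64(0.1109), 'p': 0.967, 'both': [(0.97, 0.0117), (0.66, -0.1044)]}
{'t': 7.775, 'hand': 0.1241, 'drel': np.float64(0.0099), 's': np.float64(0.1142), 'p': 0.968, 'both': [(0.97, 0.0099), (0.66, 0.0042)]}
{'t': 7.825, 'hand': 0.1236, 'drel': np.float64(0.0056), 's': np.float64(0.118), 'p': 0.975, 'both': [(0.97, 0.0056), (0.91, 0.0042)]}
```

Request:
{"method": "play_rows", "body": {"plan": [[[0,-0.24,0],[0,0,0],1],[[0,-0.24,0],[0,0,0],1],[[0,-0.24,0],[0,0,0],1],[[0,-0.24,0],[0,0,0],1],[[0,-0.24,0],[0,0,0],1],[[0,-0.24,0],[0,0,0],1],[[0,-0.24,0],[0,0,0],1],[[0,-0.24,0],[0,0,0],1],[[0,-0.24,0],[0,0,0],1],[[0,-0.24,0],[0,0,0],1]]}}

```text
clock: 9.12
position: [0.4657, -0.0117, 0.1331]
tool_rot: [-3.142, -0.0, -0.015]
force: [-1.6, 0.4, 5.9]
grip_width: 0.0238
finger_force: 30.5
```

Run:
```python
from h import *
for _ in range(3): print(meas())
f=grab_frame('top'); save(f,'top3.png',(190,145,330,235),5)
for _ in range(2): print(meas())
```

```text
{'t': 9.125, 'hand': 0.1829, 'drel': np.float64(-0.028), 's': np.float64(0.2109), 'p': 0.947, 'both': [(0.58, 0.1014), (0.95, -0.028)]}
{'t': 9.175, 'hand': 0.1836, 'drel': np.float64(-0.03), 's': np.float64(0.2137), 'p': 0.944, 'both': [(0.58, 0.1014), (0.94, -0.03)]}
{'t': 9.225, 'hand': 0.1833, 'drel': np.float64(-0.0333), 's': np.float64(0.2166), 'p': 0.932, 'both': [(0.58, 0.1014), (0.93, -0.0333)]}
{'t': 9.325, 'hand': 0.1828, 'drel': np.float64(-0.0402), 's': np.float64(0.223), 'p': 0.895, 'both': [(0.58, 0.1014), (0.9, -0.0402)]}
{'t': 9.375, 'hand': 0.1828, 'drel': np.float64(-0.0433), 's': np.float64(0.226), 'p': 0.887, 'both': [(0.58, 0.1014), (0.89, -0.0433)]}
```

View pics/top3.png

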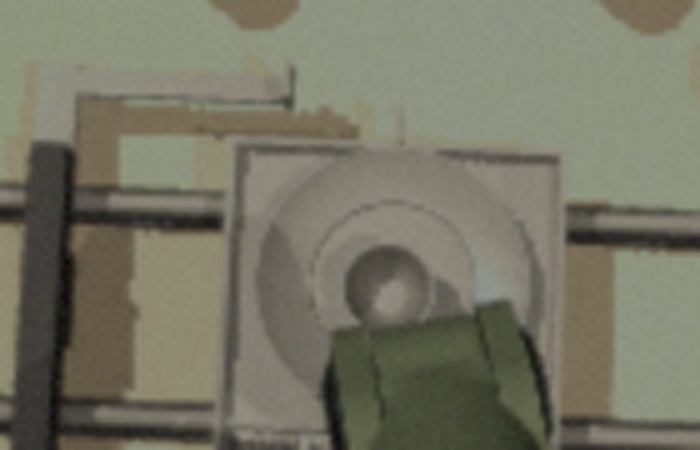

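The top crop shows the pointer at (401,125) and the mark fin at (292,90), so about 83 mm remains and the target is s ≈ 0.303. Braking starts now.

Request:
{"method": "play_rows", "body": {"plan": [[[0,-0.26,0],[0,0,0],1],[[0,-0.26,0],[0,0,0],1],[[0,-0.25,0],[0,0,0],1],[[0,-0.23,0],[0,0,0],1],[[0,-0.21,0],[0,0,0],1],[[0,-0.19,0],[0,0,0],1]]}}

```text
clock: 10.18
position: [0.4662, 0.0233, 0.1331]
tool_rot: [-3.141, -0.0, -0.015]
force: [-0.8, 1.1, 5.8]
grip_width: 0.0235
finger_force: 30.5
```

Run:
```python
from h import *
for _ in range(3): print(meas())
```

```text
{'t': 10.175, 'hand': 0.2179, 'drel': np.float64(-0.0462), 's': np.float64(0.2641), 'p': 0.865, 'both': [(0.58, 0.1014), (0.87, -0.0462)]}
{'t': 10.225, 'hand': 0.2185, 'drel': np.float64(-0.047), 's': np.float64(0.2655), 'p': 0.868, 'both': [(0.58, 0.1014), (0.87, -0.047)]}
{'t': 10.275, 'hand': 0.2182, 'drel': np.float64(-0.0486), 's': np.float64(0.2669), 'p': 0.862, 'both': [(0.58, 0.1674), (0.86, -0.0486)]}
```

Request:
{"method": "play_rows", "body": {"plan": [[[0,-0.4,0],[0,0,0],1],[[0,-0.16,0],[0,0,0],1],[[0,-0.15,0],[0,0,0],1],[[0,-0.14,0],[0,0,0],1],[[0,-0.12,0],[0,0,0],1]]}}

```text
clock: 10.95
position: [0.4666, 0.0475, 0.1331]
tool_rot: [-3.141, -0.001, -0.015]
force: [-0.8, 0.6, 5.7]
grip_width: 0.0238
finger_force: 30.5
```

Run:
```python
from h import *
for _ in range(3): print(meas())
```

```text
{'t': 10.95, 'hand': 0.2421, 'drel': np.float64(-0.0383), 's': np.float64(0.2804), 'p': 0.894, 'both': [(0.58, 0.1014), (0.89, -0.0383)]}
{'t': 11.0, 'hand': 0.2425, 'drel': np.float64(-0.0385), 's': np.float64(0.281), 'p': 0.895, 'both': [(0.58, 0.1014), (0.89, -0.0385)]}
{'t': 11.05, 'hand': 0.2423, 'drel': np.float64(-0.0395), 's': np.float64(0.2818), 'p': 0.89, 'both': [(0.58, 0.1014), (0.89, -0.0395)]}
```

It would stop about 9 mm short, so I'm adding a small forward nudge while it's still rolling.

Request:
{"method": "play_rows", "body": {"plan": [[[0,-0.9,0],[0,0,0],1],[[0,-1,0],[0,0,0],1],[[0,-1,0],[0,0,0],1],[[0,-0.8,0],[0,0,0],1]]}}

```text
clock: 11.6
position: [0.468, 0.1409, 0.1331]
tool_rot: [-3.141, -0.001, -0.015]
force: [0.1, -0.5, 4.8]
grip_width: 0.024
finger_force: 30.4
```

Run:
```python
from h import *
for _ in range(3): print(meas())
```

```text
{'t': 11.6, 'hand': 0.3356, 'drel': np.float64(0.0448), 's': np.float64(0.2907), 'p': 0.849, 'both': [(0.85, 0.0448), (0.66, -0.1044)]}
{'t': 11.65, 'hand': 0.3381, 'drel': np.float64(0.0478), 's': np.float64(0.2904), 'p': 0.827, 'both': [(0.83, 0.0478), (0.66, -0.1045)]}
{'t': 11.7, 'hand': 0.3366, 'drel': np.float64(0.0458), 's': np.float64(0.2909), 'p': 0.838, 'both': [(0.84, 0.0458), (0.66, -0.1045)]}
```

Request:
{"method": "play_rows", "body": {"plan": [[[0,0,0],[0,0,0],1],[[0,0,0],[0,0,0],1]]}}

```text
clock: 12.0
position: [0.468, 0.1393, 0.1331]
tool_rot: [3.142, -0.0, -0.016]
force: [-1.1, 1.2, 7.5]
grip_width: 0.0233
finger_force: 30.6
```

```bash
cat >> h.py <<'E'
def topgap(name=None):
    """pointer/mark fins' y along the rails from the top picture"""
    t=bot.observe()['clock']; f=grab_frame('top'); g=f['pixels'].astype(float).mean(2)
    out={'t':round(t,3)}
    # tray lip ends + far lip: track template of far tray edge from ref
    g0=np.load('ref.npz')['f'].astype(np.float32).mean(2); T=g0[172:200,288:364]
    M=cv2.matchTemplate(g.astype(np.float32)[160:206,190:330],T,cv2.TM_CCOEFF_NORMED); _,p,_,(x,y)=cv2.minMaxLoc(M)
    a,b,c=M[y,x-1],M[y,x],M[y,x+1]; dx=.5*(a-c)/(a-2*b+c)
    a,b,c=M[y-1,x],M[y,x],M[y+1,x]; dy=.5*(a-c)/(a-2*b+c)
    A=atz(f,326.,180.,.076); B=atz(f,326.+x+dx+190-288,180.+y+dy+160-172,.076)
    out['s_top']=float(((B-A)@np.array([.015,1,0])).round(4)); out['p']=round(float(p),3)
    if name: save(f,name,(200,150,300,190),7.5)
    return out
E
python3 - <<'E'
from h import *
print(meas());print(topgap('t4.png'));print(meas())
E
```

```text
{'t': 12.0, 'hand': 0.3339, 'drel': np.float64(0.0387), 's': np.float64(0.2952), 'p': 0.841, 'both': [(0.84, 0.0387), (0.66, -0.1044)]}
{'t': 12.05, 's_top': 0.2958, 'p': 0.667}
{'t': 12.1, 'hand': 0.3339, 'drel': np.float64(0.0374), 's': np.float64(0.2965), 'p': 0.843, 'both': [(0.84, 0.0374), (0.66, -0.1044)]}
```

View pics/t4.png

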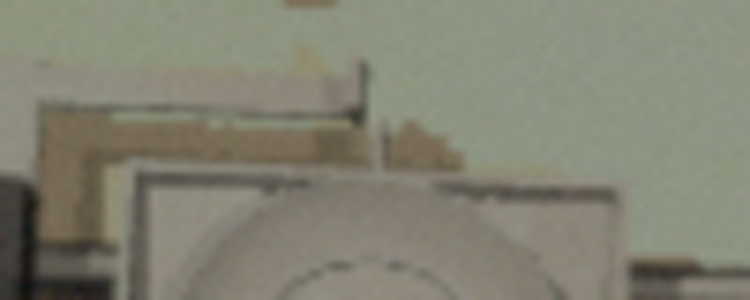

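Run:
```python
from h import *
f=grab_frame('scene'); np.savez('sc.npz',**f); print(meas())
K=f['camera_matrix']
def proj(X): c=f['R']@X+f['t']; return (K@c)[:2]/c[2]
a=proj(np.array([.7343,.1,.066])); print(a)
u,v=map(int,a); save(f,'s4.png',(u-45,v-30,u+45,v+30),8.5)
print('crop origin',u-45,v-30)
# fin candidates by depth, scene & far side
P,uu,vv=pts(f)
for lab,xl,xh in (('mark',.741,.775),('ptr',.722,.7345)):
    m=(P[:,0]>xl)&(P[:,0]<xh)&(P[:,2]>.035)&(P[:,2]<.08)&(P[:,1]>.06)&(P[:,1]<.16)
    print(lab,m.sum(),np.percentile(P[m][:,1],[2,10,50,90,98]).round(4) if m.sum() else '')
```

```text
{'t': 12.2, 'hand': 0.3339, 'drel': np.float64(0.0363), 's': np.float64(0.2976), 'p': 0.847, 'both': [(0.85, 0.0363), (0.66, -0.1044)]}
[328.93716798 242.34492458]
crop origin 283 212
mark 122 [0.1007 0.106  0.1304 0.1538 0.1582]
ptr 15 [0.0931 0.094  0.0959 0.0991 0.101 ]
```

View pics/s4.png

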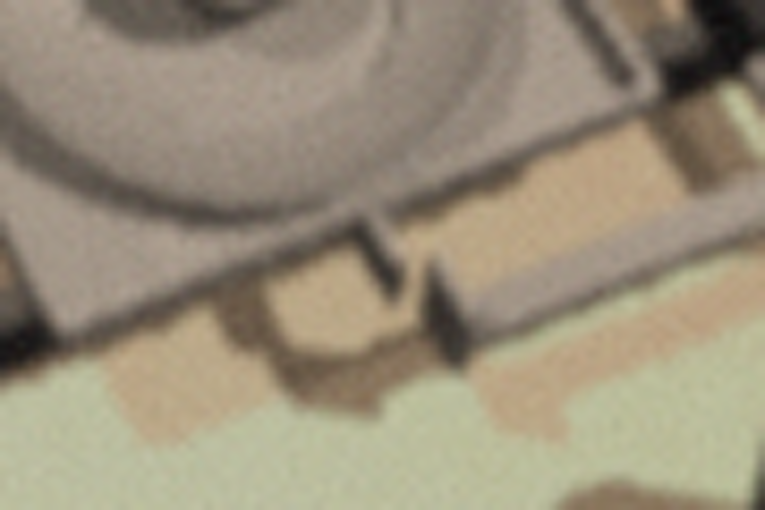

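Run:
```python
from h import *
f=dict(np.load('sc.npz')); c=lambda x,y:atz(f,283+x/8.5-.44,212+y/8.5-.44,.058)
for n,x,y in [('p base',366,232),('p tip',396,284),('m tip',433,272),('m end',458,352)]: print(n,c(x,y).round(4))
print(meas()); print(topgap())
```

```text
p base [0.7144 0.0995 0.058 ]
p tip [0.7395 0.0988 0.058 ]
m tip [0.7409 0.1142 0.058 ]
m end [0.7753 0.1057 0.058 ]
{'t': 12.25, 'hand': 0.3339, 'drel': np.float64(0.0357), 's': np.float64(0.2982), 'p': 0.844, 'both': [(0.84, 0.0357), (0.66, -0.1044)]}
{'t': 12.3, 's_top': 0.2989, 'p': 0.648}
```

Request:
{"method": "play_rows", "body": {"plan": [[[0,0,0],[0,0,0],1],[[0,0,0],[0,0,0],1],[[0,0,0],[0,0,0],1],[[0,0,0],[0,0,0],1],[[0,0,0],[0,0,0],1],[[0,0,0],[0,0,0],1],[[0,0,0],[0,0,0],1],[[0,0,0],[0,0,0],1]]}}

```text
clock: 13.35
position: [0.468, 0.1393, 0.1331]
tool_rot: [3.142, -0.0, -0.016]
force: [-0.7, 0.6, 6.0]
grip_width: 0.0237
finger_force: 30.6
```

Run:
```python
from h import *
print(meas()); print(topgap())
S=[grab_frame('scene') for _ in range(8)]; T=[grab_frame('top') for _ in range(8)]
out=[]
for n,L in (('scene',S),('top',T)):
    f=dict(L[0]); f['pixels']=np.mean([l['pixels'].astype(np.float32) for l in L],0); np.savez(n+'_avg.npz',**f,dall=np.array([l['depth'] for l in L]))
    b=(304,222,352,262) if n=='scene' else (225,150,273,190)
    im=f['pixels'][b[1]:b[3],b[0]:b[2],::-1]; im=np.clip((im-im.min())/(im.max()-im.min())*255,0,255).astype(np.uint8)
    out.append(cv2.resize(im,None,fx=8,fy=8,interpolation=cv2.INTER_CUBIC))
cv2.imwrite('pics/f.png',np.hstack(out)); print(meas())
# synthetic alignment: dark fin lines' lateral position, sampled along the rail at fixed x offset & height
f=dict(np.load('scene_avg.npz')); g=f['pixels'].mean(2).astype(np.float32); K=f['camera_matrix']
ys=np.arange(.07,.14,.001)
def samp(f,g,x,z):
    X=np.stack([x+.015*(ys-.1),ys,np.full_like(ys,z)],1); c=X@f['R'].T+f['t']; q=c@f['camera_matrix'].T; q=q[:,:2]/q[:,2:]
    return cv2.remap(g,q[:,:1].astype(np.float32),q[:,1:].astype(np.float32),1).ravel()
for n in('scene','top'):
    f=dict(np.load(n+'_avg.npz')); g=f['pixels'].mean(2).astype(np.float32)
    for x in (.724,.728,.732,.745,.75,.755,.76):
        r=samp(f,g,x,.064); print(n,x,' '.join('%d'%a for a in r[::2]))
```

```text
{'t': 13.35, 'hand': 0.3339, 'drel': np.float64(0.0281), 's': np.float64(0.3058), 'p': 0.911, 'both': [(0.91, 0.0281), (0.65, -0.1044)]}
{'t': 13.4, 's_top': 0.3062, 'p': 0.618}
{'t': 14.25, 'hand': 0.3339, 'drel': np.float64(0.0274), 's': np.float64(0.3064), 'p': 0.917, 'both': [(0.92, 0.0274), (0.65, -0.1044)]}
scene 0.724 141 142 144 146 145 143 141 140 140 141 140 138 132 120 106 86 69 64 69 90 115 132 141 141 139 134 129 125 127 133 138 142 143 145 149
scene 0.728 159 159 160 160 161 160 160 159 159 160 161 161 152 141 119 93 73 60 73 90 115 134 146 152 155 156 154 153 155 157 159 159 160 160 161
scene 0.732 162 162 162 162 162 162 164 164 163 163 164 163 158 143 122 95 70 66 71 91 112 131 144 152 158 160 161 161 161 161 162 162 162 162 162
scene 0.745 162 163 162 162 162 163 162 162 162 163 162 161 157 145 127 104 80 68 60 59 69 90 114 137 149 157 160 161 161 160 161 161 161 161 161
scene 0.75 164 163 162 162 163 163 162 161 161 161 162 163 160 152 135 115 95 78 64 64 71 93 119 136 149 155 158 160 161 161 161 162 162 161 161
scene 0.755 164 164 163 160 159 159 158 158 160 161 1
[... 547 characters left out ...]
05 104 105 107 109 112 110 109 108 107 107 107 110 115 123 125 118 113 110 106 101 97 95 94 93 94 94 94 94 95
top 0.745 139 139 139 139 138 138 138 139 139 139 139 140 140 140 139 137 135 114 97 93 90 92 94 100 105 108 112 117 122 124 125 126 126 125 126
top 0.75 140 140 139 140 140 140 140 140 140 140 140 140 139 139 140 137 135 116 99 107 116 120 122 122 120 120 119 121 123 128 131 132 133 133 133
top 0.755 140 140 139 139 139 139 139 139 139 139 140 140 139 140 140 138 136 120 103 114 126 127 127 124 122 121 120 120 122 127 130 131 132 132 132
top 0.76 139 139 139 139 139 139 139 139 139 139 139 139 139 139 139 135 131 116 99 109 124 126 128 126 124 123 123 123 124 127 130 131 132 132 132
```

View pics/f.png

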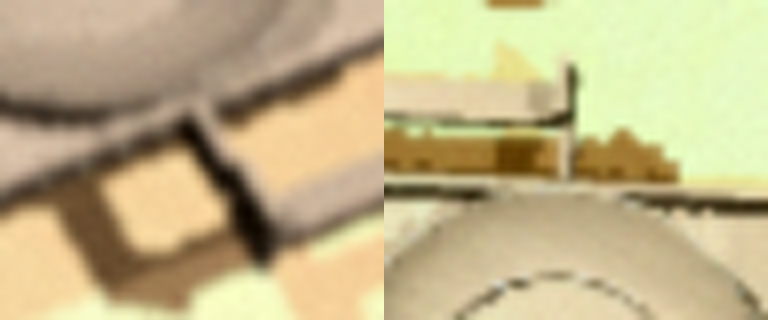

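The averaged pictures show the pointer fin almost in line with the mark fin: scene dark faces at (205,150) and (250,215), top fins at (568,155) and (570,95). About 2–4 mm remains, so I'll close it with a gentle nudge.

Request:
{"method": "play_rows", "body": {"plan": [[[0,-0.2,0],[0,0,0],1],[[0,-0.2,0],[0,0,0],1],[[0,-0.13,0],[0,0,0],1],[[0,-0.08,0],[0,0,0],1],[[0,-0.03,0],[0,0,0],1],[[0,0,0],[0,0,0],1],[[0,0,0],[0,0,0],1],[[0,0,0],[0,0,0],1],[[0,0,0],[0,0,0],1]]}}

```text
clock: 15.42
position: [0.4682, 0.1553, 0.1331]
tool_rot: [3.142, -0.0, -0.016]
force: [-1.3, -0.2, 7.0]
grip_width: 0.0236
finger_force: 30.6
```

```bash
cat >> h.py <<'E'
def fins():
    """right (top) edge, left edge, minimum of the dark fin faces along the rails, scene camera averaged"""
    L=[grab_frame('scene') for _ in range(4)]; f=L[0]; g=np.mean([l['pixels'].astype(np.float32) for l in L],0).mean(2); ys=np.arange(.07,.14,.0005); r=[]
    for xs in ((.727,.730,.733),(.747,.75,.753)):
        a=[]
        for x in xs:
            X=np.stack([x+.015*(ys-.1),ys,np.full_like(ys,.064)],1); q=(X@f['R'].T+f['t'])@f['camera_matrix'].T; q=(q[:,:2]/q[:,2:]).astype(np.float32)
            a.append(cv2.remap(g,q[:,:1],q[:,1:],1).ravel())
        a=np.mean(a,0); i=a.argmin(); w=a<110; r.append((round(ys[w].max(),4),round(ys[w].min(),4),round(ys[i],4)))
    return r
E
python3 - <<'E'
from h import *
print(meas()); print(topgap()); print(fins()); print(meas())
E
```

```text
{'t': 15.425, 'hand': 0.3499, 'drel': np.float64(0.0422), 's': np.float64(0.3077), 'p': 0.823, 'both': [(0.82, 0.0422), (0.67, -0.1044)]}
{'t': 15.475, 's_top': 0.3077, 'p': 0.618}
[(np.float64(0.1115), np.float64(0.101), np.float64(0.106)), (np.float64(0.113), np.float64(0.101), np.float64(0.1075))]
{'t': 15.725, 'hand': 0.3499, 'drel': np.float64(0.0413), 's': np.float64(0.3086), 'p': 0.829, 'both': [(0.83, 0.0413), (0.66, -0.1044)]}
```

Request:
{"method": "play_rows", "body": {"plan": [[[0,0.3,0],[0,0,0],1],[[0,0.4,0],[0,0,0],1],[[0,0.4,0],[0,0,0],1],[[0,0.4,0],[0,0,0],1],[[0,0.1,0],[0,0,0],1],[[0,0,0],[0,0,0],1],[[0,0,0],[0,0,0],1],[[0,0,0],[0,0,0],1]]}}

```text
clock: 16.77
position: [0.4676, 0.1153, 0.1331]
tool_rot: [3.142, -0.0, -0.016]
force: [-1.6, 0.4, 6.7]
grip_width: 0.024
finger_force: 30.6
```

Run:
```python
from h import *
print(meas()); print(topgap()); print(fins()); print(fins()); print(meas())
```

```text
{'t': 16.775, 'hand': 0.3099, 'drel': np.float64(0.0012), 's': np.float64(0.3087), 'p': 0.987, 'both': [(0.82, 0.0013), (0.99, 0.0012)]}
{'t': 16.825, 's_top': 0.3096, 'p': 0.616}
[(np.float64(0.112), np.float64(0.102), np.float64(0.1065)), (np.float64(0.113), np.float64(0.102), np.float64(0.108))]
[(np.float64(0.112), np.float64(0.102), np.float64(0.1065)), (np.float64(0.113), np.float64(0.102), np.float64(0.108))]
{'t': 17.275, 'hand': 0.3099, 'drel': np.float64(0.0012), 's': np.float64(0.3087), 'p': 0.989, 'both': [(0.82, 0.0013), (0.99, 0.0012)]}
```

At rest, with the fins within about 1 mm. Releasing and rising.

Request:
{"method": "play_rows", "body": {"plan": [[[0,0,0],[0,0,0],0.2],[[0,0,0],[0,0,0],0],[[0,0,0],[0,0,0],-0.4],[[0,0,0],[0,0,0],-1],[[0,0,0],[0,0,0],-1],[[0,0,0],[0,0,0],-1],[[0,0,-0.5],[0,0,0],-1],[[0,0,-0.9],[0,0,0],-1],[[0,0,-0.9],[0,0,0],-1],[[0,0,-0.9],[0,0,0],-1],[[0,0,-0.9],[0,0,0],-1],[[0,0,-0.5],[0,0,0],-1],[[0,0,0],[0,0,0],-1],[[0,0,0],[0,0,0],-1]]}}

```text
clock: 19.08
position: [0.4672, 0.1157, 0.2472]
tool_rot: [3.141, 0.001, -0.015]
force: [0.1, 0.8, -0.3]
grip_width: 0.0855
finger_force: 0.0
```

Run:
```python
from h import *
print(topgap()); print(fins()); s=bot.observe(); print(s['clock'],s['position'],s['grip_width'],s['force'])
for th in ('thali','katori'):
    f=grab_frame('top')
    for r in regions_of(th,'top')[:3]:
        q=pts(f,r['mask'])[0]; print(th,r['p'],np.median(q,0).round(3))
print(topgap())
```

```text
{'t': 19.075, 's_top': 0.3095, 'p': 0.604}
[(np.float64(0.112), np.float64(0.102), np.float64(0.1065)), (np.float64(0.1135), np.float64(0.102), np.float64(0.108))]
19.325 [0.46728687 0.11575693 0.2473506 ] 0.08536652450225117 [ 0.64452763 -0.31343812 -0.2314574 ]
thali 0.81 [0.638 0.08  0.075]
katori 0.56 [ 0.355 -0.115  0.015]
katori 0.52 [ 0.789 -0.267  0.018]
katori 0.5 [0.657 0.283 0.071]
{'t': 19.525, 's_top': 0.3096, 'p': 0.604}
```

```bash
python3 -c "
from workcell import bot; print(bot.job_done())"
```

```text
the job is handed in; nothing more can be done
None
```

The job is handed in: the carriage is at rest with the pointer about 1 mm from the mark by the camera measurements, it never reached the stop, and the handle is released with the arm clear. I braked too early, so it took two small forward nudges by the handle to reach the mark.

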